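# Rebalance the loaded centrifuge rotor

### The arm

A 7-joint arm with a two-finger parallel gripper is mounted at the origin on a cart in front of the work surface, level with it; the furniture and walls round the work are solid. World frame = base frame: x ahead of the robot, y to its left, z up, the work surface at z = 0. Lengths are in m, angles in rad, forces in N, time in s.
With the tool pointing down it reaches from about 0.425 to 0.95 m from the base axis. Payload 16.7 kg.
Tool frame: the origin (TCP) lies on the centre line of the jaws, within the pads' length; the fingertips stand 17 mm ahead of it and the grasp point (between the pads) lies 2 mm behind it (arm.tip_reach is the distance from the TCP to the fingertips, in m); z points along the fingers, y is the line along which they close (so a half turn about z gives the same grasp; the last joint's range is limited). The gripper opens to 94 mm and grips with 3 to 60 N. Pads are 16 mm wide; open, the fingers measure 119 mm over their backs; the gripper's body (75 mm by 177 mm) begins 78 mm behind the grasp point.
Start: joints at [0.977, 0.426, 0.074, 1.606, -0.034, 1.111, -0.067], TCP at [0.29, -0.609, 0.222] pointing down, gripper open.
Joint ranges: [-2.85, 2.85], [-0.5, 2.14], [-1.23, 1.37], [0.21, 2.46], [-1.02, 4.16], [0.16, 2.05], [-2.73, 2.73]. Speed limits (rad/s): [1.89, 1.89, 2.39, 2.39, 3.01, 3.01, 3.01].

### API

Orientations are given as a unit quaternion [x, y, z, w].
In Python, from station import arm, vision, ticket gives the robot as it stands.
- The arm moves only by the tool carry_out, never from a script. Its argument "commands" is one flat list of numbers, 4 for each row, row after row: the shift along the world's x, y, z in units of 40 mm (1.0 is 40 mm), then the turn about the world's z in units of 6 degrees (1.0 is 6 degrees). In form: [tx, ty, tz, yaw, tx, ty, tz, yaw, ...]. A call has exactly 8 rows; each row is the pose to reach, as a shift and turn from the pose commanded when the call began; what a row does not reach only later rows make up. A row lasts 1/12 s, in which the tool goes at most 41.7 mm and 7.16 degrees, less where a joint would pass 70% of its speed; a pose out of reach is approached as far as the arm can. A call with a gripper value outside its range is refused whole. "grip" is the closure in counts, from 0 (fully open) to 255 (shut), set as the call begins (left out, the last holds). The fingers move at their own pace and stop on an object; "grip_force" is the grip in N (left out, the last holds). Time passes only in rows, so rows that repeat a pose let the fingers close, or fill a call up. It gives the time, the measured TCP pose, the force, the opening and the grip force at its end, in the units of the state.
- arm.get_obs(): the state, without advancing time (a new reading comes with each control period).
- vision.grab_frame(name): name is "side" or "top"; returns a dict with "img" (400x640x3 uint8, red, green, blue), "K" (3x3 intrinsics, pixels), "R" (3x3) and "t" (3): a world point X has camera coordinates R X + t. Camera axes: x right, y down, z forward; pixel columns grow to the right and rows downward; lengths in m; the calibration is good to about 2 mm. A picture is of the moment at which its call begins. There is no depth.
- ticket.finish_job(): hands the job in; it is judged then, once.
The state is a dict: "time": time; "joints": joint angles; "qd": joint speeds; "effort": joint torques, N m; "ee_pos": TCP position; "tool_rot": TCP orientation; "ft_force": force on the tool from outside, world axes, zero at the start; "wrist_torque": the same for the moment, N m; "grip_width": finger opening in m; "finger_force": force on a finger pad.
Only numpy, scipy, OpenCV 4.12 (cv2) and the standard library are available. Lean on these libraries where they do the work, as an engineer would, in place of code of your own. Each camera call takes 0.05 s, during which the arm holds its last target. There are 200 camera calls.

### The job

The centrifuge rotor has been loaded out of balance: no vial faces its twin across the hub. Rearrange the vials so that each of the three pairs (tall, crimp-top, short) sits in two cups directly opposite one another, all six standing fully down in the rotor's cups; the empty rack may be used to park a vial on the way. They are glass: keep them upright and set them down rather than dropping them.

Things in the scene. Friction and masses are not known exactly. Their poses are not given: they have to be found in the camera images.
- rotor: round aluminium centrifuge rotor, locked. Origin on its axis at the underside, z up. Six grey cups in a ring: centres 75 mm from the axis, at 0, 60, .. 300 degrees from its x axis towards y. Cup floor flat, 27 mm above the origin, 35 mm wide; wall 18 mm deep, flaring to 46 mm inside and 52 mm outside at the rim, which guides a vial in. Hub knob 35 mm wide, top 53 mm above the origin.
- housing: white round body of the small bench centrifuge in which the rotor sits, fixed, lid off: 272 mm in diameter, rim 58 mm above the bench, grey control panel on its -x side. Origin at the centre of its underside, on the rotor's axis; the rotor's origin is 22 mm above it.
- tall_a_c (a point): First tall glass vial 85 mm high: amber body 27 mm in diameter up to 62 mm, paper label, ribbed white screw cap 24 mm in diameter (top 17 mm) with a dark septum. Point: its centre, 42.5 mm above the flat base; z along its axis, up. Starts in a cup, lowest 18 mm inside. Grip the body, 20 to 60 mm above the base; 50 g.
- tall_b_c (a point): Second tall glass vial 85 mm high: amber body 27 mm in diameter up to 62 mm, paper label, ribbed white screw cap 24 mm in diameter (top 17 mm) with a dark septum. Point: its centre, 42.5 mm above the flat base; z along its axis, up. Starts in a cup, lowest 18 mm inside. Grip the body, 20 to 60 mm above the base; 50 g.
- crimp_a_c (a point): First crimp-top glass vial 70 mm high: amber body 27 mm in diameter up to 46 mm, paper label, sloping shoulder, narrow shiny aluminium cap 20 mm in diameter. Point: its centre, 35 mm above the flat base; z along its axis, up. Starts in a cup, lowest 18 mm inside. Grip the body, 20 to 46 mm above the base; 40 g.
- crimp_b_c (a point): Second crimp-top glass vial 70 mm high: amber body 27 mm in diameter up to 46 mm, paper label, sloping shoulder, narrow shiny aluminium cap 20 mm in diameter. Point: its centre, 35 mm above the flat base; z along its axis, up. Starts in a cup, lowest 18 mm inside. Grip the body, 20 to 46 mm above the base; 40 g.
- screw_a_c (a point): First short glass vial 58 mm high: amber body 27 mm in diameter, label, wide plain white screw cap 25 mm in diameter (top 8 mm). Point: its centre, 29 mm above the flat base; z along its axis, up. Starts in a cup, lowest 18 mm inside. Grip it 20 to 58 mm above the base; 30 g.
- screw_b_c (a point): Second short glass vial 58 mm high: amber body 27 mm in diameter, label, wide plain white screw cap 25 mm in diameter (top 8 mm). Point: its centre, 29 mm above the flat base; z along its axis, up. Starts in a cup, lowest 18 mm inside. Grip it 20 to 58 mm above the base; 30 g.
- rack: low white vial rack, a block 170 x 62 x 26 mm, fixed, empty at the start. Origin at the centre of its underside, x along its length, z up. Three round wells 40 mm wide and 18 mm deep (floors 8 mm above the bench) in a row along x at -52, 0 and +52 mm: free places to park a vial.
There are look-alikes about, which are no part of the job. What is shaped like the part that bears crimp_a_c but turquoise is not meant. What is shaped like the part that bears tall_b_c but green or pink is not meant.

How it is judged:
At the end, for the whole second after the job is handed in: All six vials stand in the rotor's cups, upright within 0.2 rad, bases within 5 mm of the cup floors, within 87 mm of the rotor's axis, at rest and released; the two vials of each kind are more than 138 mm apart (only vials in opposite cups, 150 mm apart, are) (horizontal distance between tall_a_c and tall_b_c above 0.138 m and z of each of tall_a_c, tall_b_c in the frame of rotor below 0.0745 m and horizontal distance between each of tall_a_c, tall_b_c, crimp_a_c, crimp_b_c, screw_a_c, screw_b_c and rotor below 0.087 m and angle between each of tall_a_c, tall_b_c, crimp_a_c, crimp_b_c, screw_a_c, screw_b_c's own z axis and vertical below 0.2 rad and linear speed of each of tall_a, tall_b, crimp_a, crimp_b, screw_a, screw_b below 0.02 m/s and horizontal distance between crimp_a_c and crimp_b_c above 0.138 m and z of each of crimp_a_c, crimp_b_c in the frame of rotor below 0.067 m and horizontal distance between screw_a_c and screw_b_c above 0.138 m and z of each of screw_a_c, screw_b_c in the frame of rotor below 0.061 m); the robot touches nothing.
It fails at once if a vial is tipped over (its axis more than 0.7 rad from upright) (angle between any of tall_a_c, crimp_b_c, screw_b_c, screw_a_c, tall_b_c, crimp_a_c's own z axis and vertical above 0.7 rad).
It fails at once if a vial is dropped (it falls freely at more than 0.9 m/s, a drop of about 4 cm) ((linear speed of tall_a above 0.9 m/s and contact force between tall_a and anything else below 0.01 N) or (linear speed of crimp_b above 0.9 m/s and contact force between crimp_b and anything else below 0.01 N) or (linear speed of screw_b above 0.9 m/s and contact force between screw_b and anything else below 0.01 N) or (linear speed of screw_a above 0.9 m/s and contact force between screw_a and anything else below 0.01 N) or (linear speed of tall_b above 0.9 m/s and contact force between tall_b and anything else below 0.01 N) or (linear speed of crimp_a above 0.9 m/s and contact force between crimp_a and anything else below 0.01 N)).
It also fails if it takes over 96 s, if anything falls off the work surface, if the arm or the gripper's body presses on something with over 40 N, if the wrist force passes 120 N, or if a joint passes its speed limit or range.

## Working session

There is one attempt and no reset: what is moved stays moved. The work goes in short steps, Python scripts to look and compute and a tool call to move; the robot and the scene stay as the last step left them, time stands still between calls to the robot, and variables do not carry over. Pictures are saved under pics/ and viewed, at most 14 in all, crops included, and the job is handed in when it is done.

Besides the shell and the picture viewer there is one more tool, called after "Call:" by a JSON object that holds its "fn" and its "kwargs", one argument or row to a line. carry_out: Moves the arm, as the interface text tells. Its arguments: {"type":"object","properties":{"commands":{"type":"array"},"grip":{"type":"number"},"grip_force":{"type":"number"}},"required":["commands"]}

```bash
ls; mkdir -p pics; python3 - <<'E'
from station import arm, vision
import cv2
for n in("side","top"):
    f=vision.grab_frame(n); cv2.imwrite(f"pics/{n}0.png",f["img"][:,:,::-1]); print(n,f["K"],f["R"],f["t"])
o=arm.get_obs(); print(o["time"],o["ee_pos"],o["tool_rot"],o["grip_width"])
E
```

```text
pics
side [[445.64009013   0.         319.14987152]
 [  0.         445.64009013 198.805493  ]
 [  0.           0.           1.        ]] [[-0.97052606 -0.24057009  0.01432478]
 [-0.09952619  0.34596318 -0.93295445]
 [ 0.21948509 -0.9068823  -0.35970931]] [0.4724985  0.11666564 0.94258568]
top [[450.68816875   0.         318.35370492]
 [  0.         450.68816875 197.0720622 ]
 [  0.           0.           1.        ]] [[ 0.02278759 -0.99967988 -0.01099351]
 [-0.99448464 -0.02154036 -0.10264656]
 [ 0.1023769   0.01327195 -0.99465714]] [0.02210535 0.47593994 1.01991892]
0.1 [ 0.2902628  -0.60899771  0.221872  ] [ 9.75374027e-01  2.20556587e-01 -1.48693081e-04 -5.26441276e-04] 0.09370076865806502
```

View pics/top0.png

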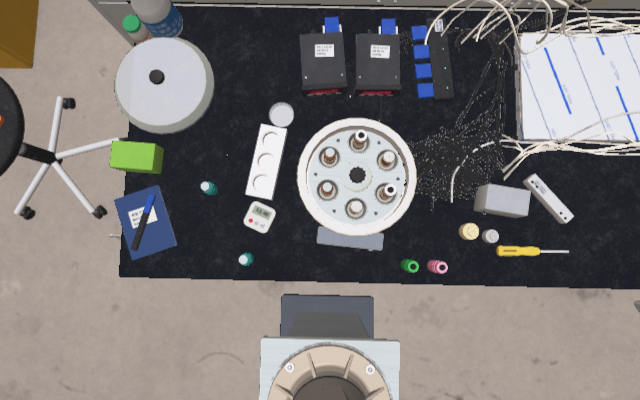

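View pics/side0.png

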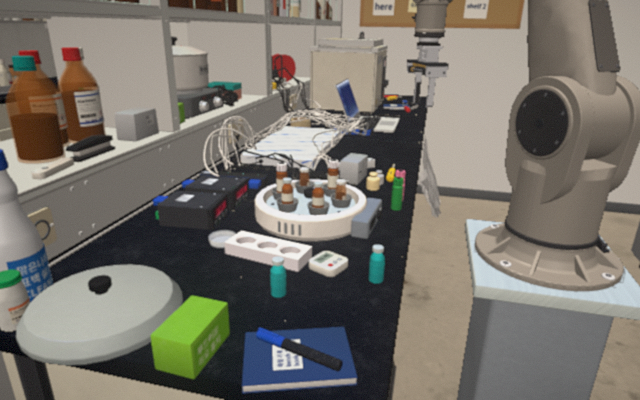

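The top view shows the rotor hub near (357,175) with six vials around it and the rack at about (266,162). In the side view the rotor is near (312,205). I'll zoom in on both and measure.

```bash
cat > h.py <<'E'
import numpy as np, cv2
from station import arm, vision
def ray(f,uv,z):
    d=f["R"].T@np.linalg.solve(f["K"],[uv[0],uv[1],1.]); c=-f["R"].T@f["t"]
    return c+d*(z-c[2])/d[2]
def pix(f,X):
    p=f["K"]@(f["R"]@np.array(X)+f["t"]); return p[:2]/p[2]
E
python3 - <<'E'
from h import *
f=vision.grab_frame("top"); s=vision.grab_frame("side")
im=f["img"][:,:,::-1]
a=cv2.resize(im[110:245,235:425],None,fx=4.2,fy=4.2,interpolation=cv2.INTER_CUBIC)
b=cv2.resize(s["img"][145:285,215:395,::-1],None,fx=4.2,fy=4.2,interpolation=cv2.INTER_CUBIC)
cv2.imwrite("pics/a1.png",a);cv2.imwrite("pics/b1.png",b)
hsv=cv2.cvtColor(np.ascontiguousarray(im),cv2.COLOR_BGR2HSV)
m=((hsv[...,2]>135)).astype(np.uint8)
n,l,st,c=cv2.connectedComponentsWithStats(m)
for i in range(1,n):
    x,y,w,h,ar=st[i]
    if ar>400 and 235<c[i][0]<425 and 110<c[i][1]<245:
        cn=max(cv2.findContours((l==i).astype(np.uint8),0,1)[0],key=cv2.contourArea)
        print(st[i],c[i],cv2.fitEllipse(cn),cv2.minAreaRect(cn))
        if w>100:
            hull=cv2.convexHull(cn)[:,0].astype(float)
            P=np.array([ray(f,p,.058) for p in hull])[:,:2]
            (cc,r)=cv2.minEnclosingCircle(P.astype(np.float32)); print("house",cc,r)
            A=np.c_[2*P,np.ones(len(P))];q=np.linalg.lstsq(A,(P**2).sum(1),rcond=None)[0];print(q[:2],np.sqrt(q[2]+q[0]**2+q[1]**2))
        else:
            P=np.array([ray(f,p[0],.026) for p in cn],np.float32)[:,:2]; print("rack?",cv2.minAreaRect(P))
print("hub",ray(f,(357,175),.075))
E
```

```text
[ 245  103   49   97 2462] [268.6770918  152.21933387] ((267.78607177734375, 155.60752868652344), (29.37476348876953, 112.64656066894531), 15.330223083496094) ((268.81805419921875, 149.48190307617188), (29.592559814453125, 98.15274047851562), 14.845453262329102)Traceback (most recent call last):
  File "<stdin>", line 21, in <module>
cv2.error: OpenCV(4.12.0) /io/opencv/modules/imgproc/src/convhull.cpp:143: error: (-215:Assertion failed) total >= 0 && (depth == CV_32F || depth == CV_32S) in function 'convexHull'
```

View pics/a1.png

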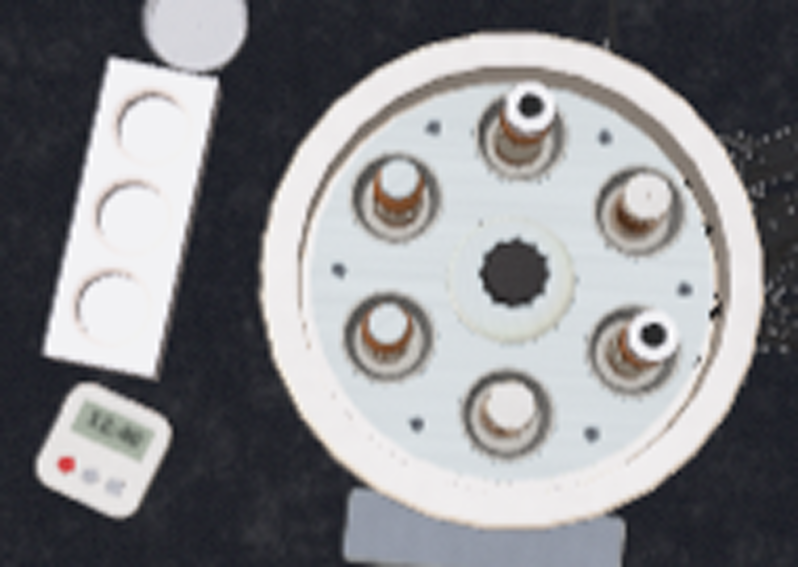

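View pics/b1.png

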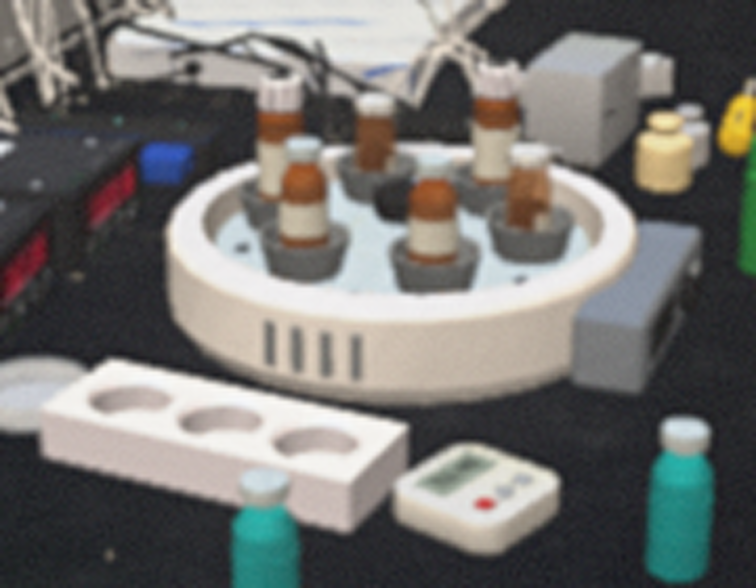

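The top crop (4.2×, offset 235,110) shows, clockwise from the top: tall (530,105), short (648,195), tall (653,335), short (510,405), crimp (387,322), crimp (399,177). The side view agrees. A three-cycle through the rack does it in four moves. I'll fit the ring and the rack next.

```bash
python3 - <<'E'
from h import *
from scipy.optimize import least_squares
f=vision.grab_frame("top")
im=np.ascontiguousarray(f["img"][:,:,::-1])
c=lambda u,v:(235+(u+.5)/4.2-.5,110+(v+.5)/4.2-.5)
V=dict(A_T=((529,105),.134),B_S=((648,195),.107),C_T=((654,335),.134),D_S=((510,404),.107),E_C=((387,322),.119),F_C=((399,177),.119))
P={k:ray(f,c(*p),z)[:2] for k,(p,z) in V.items()}
q=np.array(list(P.values()))
def ring(p): return np.array([[p[0]+.075*np.cos(p[2]-i*np.pi/3),p[1]+.075*np.sin(p[2]-i*np.pi/3)] for i in range(6)])
s=least_squares(lambda p:(ring(p)-q).ravel(),[*q.mean(0),0]); print("ring",s.x); 
for k,a,b in zip(P,q,ring(s.x)): print(k,a.round(4),"cup",b.round(4),"err mm",((a-b)*1e3).round(1))
# housing rim outer circle and hub
g=cv2.cvtColor(im,cv2.COLOR_BGR2GRAY)
m=(g>110).astype(np.uint8); m[:, :297]=0; m[:,418:]=0; m[:117]=0; m[222:]=0
cn=max(cv2.findContours(m,0,1)[0],key=cv2.contourArea)
h=cv2.convexHull(cn)[:,0]; h=np.array([p for p in h if 119<p[1]<220 and 298<p[0]<416])
W=np.array([ray(f,p,.058)[:2] for p in h.astype(float)])
r=least_squares(lambda p:np.hypot(*(W-p[:2]).T)-p[2],[*W.mean(0),.136],loss="soft_l1",f_scale=.002); print("house",r.x)
print("hub",ray(f,c(515,273),.075))
R=[ray(f,c(*p),.026)[:2] for p in [(109,57),(219,75),(156,379),(43,354)]]; print("rack corners",np.round(R,4),np.mean(R,0))
print("sides",np.linalg.norm(np.diff(R+[R[0]],axis=0),axis=1))
print("wells",[ray(f,c(*p),.026)[:2].round(4) for p in [(152,126),(133,218),(113,310)]])
E
```

```text
ring [ 0.52365045 -0.05256843 -0.03672584]
A_T [ 0.5979 -0.0545] cup [ 0.5986 -0.0553] err mm [-0.7  0.8]
B_S [ 0.5588 -0.1181] cup [ 0.5587 -0.1189] err mm [0.1 0.8]
C_T [ 0.4833 -0.1176] cup [ 0.4838 -0.1161] err mm [-0.5 -1.6]
D_S [ 0.4499 -0.049 ] cup [ 0.4487 -0.0498] err mm [1.2 0.8]
E_C [0.4889 0.0142] cup [0.4886 0.0137] err mm [0.3 0.5]
F_C [0.5631 0.0097] cup [0.5635 0.011 ] err mm [-0.4 -1.3]
house [ 0.5227357  -0.05216625  0.13492442]
hub [ 0.52198351 -0.05295145  0.075     ]
rack corners [[0.6473 0.1729]
 [0.6382 0.1108]
 [0.4664 0.1404]
 [0.4789 0.2033]] [0.5576979  0.15683757]
sides [0.06276274 0.17439042 0.06418554 0.17116727]
wells [array([0.6084, 0.1474]), array([0.556 , 0.1562]), array([0.5042, 0.1655])]
```

Call:
{"fn": "carry_out", "kwargs": {
  "commands": [4.97,15.57,0,0,4.97,15.57,0,0,4.97,15.57,0,0,4.97,15.57,0,0,4.97,15.57,0,0,4.97,15.57,0,0,4.97,15.57,0,0,4.97,15.57,0,0],
  "grip": 120,
  "grip_force": 12
}}

```text
time: 0.92
ee_pos: [0.3919, -0.2898, 0.2226]
tool_rot: [0.975, 0.221, 0.0, 0.0]
ft_force: [2.0, -0.1, -0.9]
grip_width: 0.0504
finger_force: 0.0
```

Call:
{"fn": "carry_out", "kwargs": {
  "commands": [2.43,7.63,0,0,2.43,7.63,0,0,2.43,7.63,0,0,2.43,7.63,0,0,2.43,7.63,0,0,2.43,7.63,0,0,2.43,7.63,0,0,2.43,7.63,0,0]
}}

```text
time: 1.58
ee_pos: [0.4895, 0.0173, 0.2228]
tool_rot: [0.975, 0.222, 0.001, -0.0]
ft_force: [0.4, -0.1, -0.2]
grip_width: 0.0495
finger_force: 0.0
```

Call:
{"fn": "carry_out", "kwargs": {
  "commands": [0,0,-0.5,0,0,0,-1,0,0,0,-1.5,0,0,0,-1.8,0,0,0,-1.8,0,0,0,-1.8,0,0,0,-1.8,0,0,0,-1.8,0]
}}

```text
time: 2.25
ee_pos: [0.4895, 0.0135, 0.1515]
tool_rot: [0.975, 0.22, 0.001, 0.0]
ft_force: [-0.1, -0.1, -0.7]
grip_width: 0.0499
finger_force: 0.0
```

```bash
python3 - <<'E'
from h import *
f=vision.grab_frame("top");s=vision.grab_frame("side")
a=cv2.resize(f["img"][110:245,270:425,::-1],None,fx=3,fy=3,interpolation=cv2.INTER_CUBIC)
b=cv2.resize(s["img"][130:265,240:395,::-1],None,fx=3,fy=3,interpolation=cv2.INTER_CUBIC)
cv2.imwrite("pics/c2.png",np.vstack([a,b])[:,:] if 0 else cv2.resize(np.hstack([a,b]),(798,347)))
o=arm.get_obs();print(o["ee_pos"],o["joints"])
E
```

```text
[0.48943862 0.01339678 0.15132176] [ 0.17176817  0.23099975 -0.3738303   2.06652697  0.11078964  0.86115043
 -1.39155154]
```

View pics/c2.png

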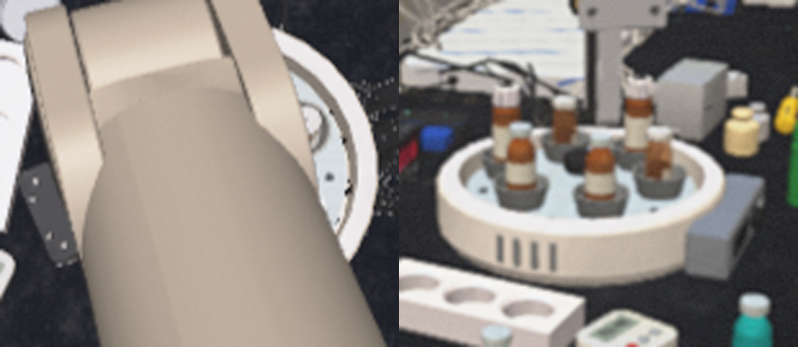

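The top view is blocked by the arm. The side view shows the fingers lined up just above the lower-left crimp vial at (600,120). Descending.

Call:
{"fn": "carry_out", "kwargs": {
  "commands": [0,0,-0.4,0,0,0,-0.8,0,0,0,-1.2,0,0,0,-1.55,0,0,0,-1.55,0,0,0,-1.55,0,0,0,-1.55,0,0,0,-1.55,0]
}}

```text
time: 3.02
ee_pos: [0.4896, 0.0135, 0.0895]
tool_rot: [0.975, 0.22, 0.001, 0.0]
ft_force: [-0.1, -0.6, -0.7]
grip_width: 0.0499
finger_force: 0.0
```

Call:
{"fn": "carry_out", "kwargs": {
  "commands": [0,0,0,0,0,0,0,0,0,0,0,0,0,0,0,0,0,0,0,0,0,0,0,0,0,0,0,0,0,0,0,0],
  "grip": 200
}}

```text
time: 3.68
ee_pos: [0.4891, 0.0135, 0.0886]
tool_rot: [0.975, 0.221, 0.0, 0.0]
ft_force: [-0.6, -0.1, 3.8]
grip_width: 0.0267
finger_force: 11.9
```

Call:
{"fn": "carry_out", "kwargs": {
  "commands": [0,0,0.3,0,0,0,0.8,0,0,0,1.5,0,0,0,2.05,0,0,0,2.05,0,0,0,2.05,0,0,0,2.05,0,0,0,2.05,0]
}}

```text
time: 4.35
ee_pos: [0.4883, 0.0133, 0.1694]
tool_rot: [0.975, 0.221, -0.001, -0.0]
ft_force: [-0.3, -0.4, 0.1]
grip_width: 0.027
finger_force: 11.9
```

Call:
{"fn": "carry_out", "kwargs": {
  "commands": [0.04,0.4,0,0,0.12,1.2,0,0,0.2,2.0,0,0,0.3,2.9,0,0,0.36,3.5,0,0,0.38,3.8,0,0,0.38,3.8,0,0,0.38,3.8,0,0]
}}

```text
time: 5.02
ee_pos: [0.5037, 0.165, 0.1695]
tool_rot: [0.975, 0.221, -0.001, 0.0]
ft_force: [0.5, -0.9, -0.5]
grip_width: 0.0272
finger_force: 11.9
```

```bash
python3 - <<'E'
from h import *
s=vision.grab_frame("side");f=vision.grab_frame("top")
b=cv2.resize(s["img"][130:290,190:395,::-1],None,fx=3,fy=3,interpolation=cv2.INTER_CUBIC)
cv2.imwrite("pics/d3.png",b)
o=arm.get_obs();print(o["ee_pos"],o["grip_width"])
x,y,z=o["ee_pos"]; print("base expected px",pix(s,[x,y,z-.0395]))
E
```

```text
[0.50400322 0.16372976 0.16990102] 0.02701574091582375
base expected px [291.00814542 199.57975173]
```

View pics/d3.png

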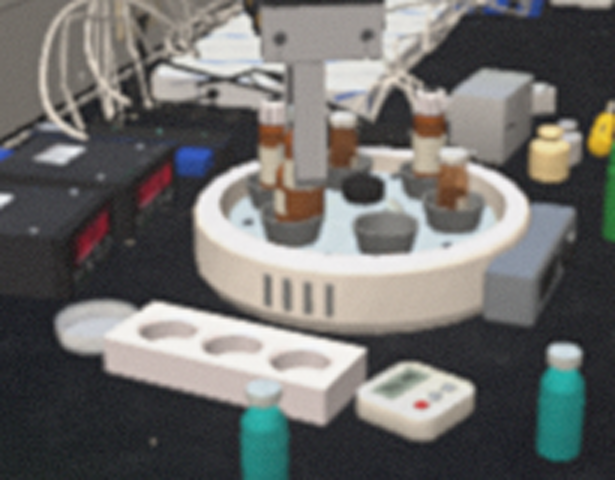

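The side view shows the crimp vial held upright, base near crop (300,218), and cup E empty. Lowering into the near well of the rack.

Call:
{"fn": "carry_out", "kwargs": {
  "commands": [0,0,-0.5,0,0,0,-1.1,0,0,0,-1.7,0,0,0,-2.2,0,0,0,-2.6,0,0,0,-2.8,0,0,0,-2.95,0,0,0,-3.05,0]
}}

```text
time: 5.78
ee_pos: [0.5044, 0.1647, 0.0483]
tool_rot: [0.975, 0.22, -0.0, 0.0]
ft_force: [-0.4, 0.4, -0.0]
grip_width: 0.0269
finger_force: 11.9
```

Call:
{"fn": "carry_out", "kwargs": {
  "commands": [0,0,0,0,0,0,0,0,0,0,0,0,0,0,0,0,0,0,0,0,0,0,0,0,0,0,0,0,0,0,0,0]
}}

```text
time: 6.45
ee_pos: [0.5042, 0.1654, 0.0486]
tool_rot: [0.975, 0.221, 0.0, -0.0]
ft_force: [-0.1, 0.3, -1.4]
grip_width: 0.0268
finger_force: 11.9
```

Call:
{"fn": "carry_out", "kwargs": {
  "commands": [0,0,0,0,0,0,0,0,0,0,0,0,0,0,0,0,0,0,0,0,0,0,0,0,0,0,0.5,0,0,0,1.0,0],
  "grip": 120
}}

```text
time: 7.12
ee_pos: [0.5033, 0.1653, 0.0881]
tool_rot: [0.975, 0.221, -0.001, -0.0]
ft_force: [-0.0, 0.9, 0.3]
grip_width: 0.0499
finger_force: 0.0
```

Call:
{"fn": "carry_out", "kwargs": {
  "commands": [0,0,0.8,0,0,0,1.7,0,0,0,2.05,0,-0.2,-0.8,2.05,0,-0.4,-1.6,2.05,0,-0.6,-2.4,2.05,0,-0.8,-3.2,2.05,0,-1.0,-4.0,2.05,0]
}}

```text
time: 7.78
ee_pos: [0.4635, 0.0041, 0.1706]
tool_rot: [0.975, 0.221, 0.0, 0.0]
ft_force: [1.6, 0.7, -0.5]
grip_width: 0.0498
finger_force: 0.0
```

Call:
{"fn": "carry_out", "kwargs": {
  "commands": [-0.2,-0.8,0,0,-0.35,-1.36,0,0,-0.35,-1.36,0,0,-0.35,-1.36,0,0,-0.35,-1.36,0,0,-0.35,-1.36,0,0,-0.35,-1.36,0,0,-0.35,-1.36,0,0]
}}

```text
time: 8.45
ee_pos: [0.4504, -0.0481, 0.1704]
tool_rot: [0.975, 0.221, 0.0, -0.0]
ft_force: [-0.6, 0.3, 0.4]
grip_width: 0.0496
finger_force: 0.0
```

```bash
python3 - <<'E'
from h import *
s=vision.grab_frame("side")
b=cv2.resize(s["img"][130:290,190:395,::-1],None,fx=3,fy=3,interpolation=cv2.INTER_CUBIC)
cv2.imwrite("pics/e4.png",b)
o=arm.get_obs();print(o["time"],o["ee_pos"],o["grip_width"])
E
```

```text
8.5 [ 0.45031527 -0.04825946  0.17041784] 0.04977430136515748
```

View pics/e4.png

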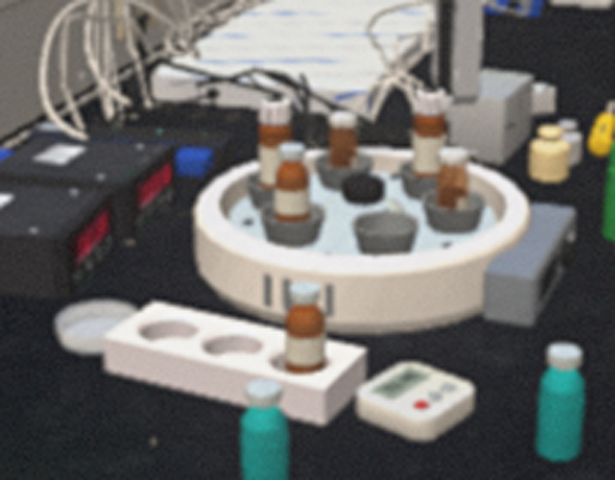

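The crimp vial stands upright in the rack at (305,335). Now the short vial D.

Call:
{"fn": "carry_out", "kwargs": {
  "commands": [0,0,-0.5,0,0,0,-1.0,0,0,0,-1.5,0,0,0,-1.8,0,0,0,-2.05,0,0,0,-2.05,0,0,0,-2.05,0,0,0,-2.05,0]
}}

```text
time: 9.17
ee_pos: [0.4506, -0.0488, 0.0891]
tool_rot: [0.975, 0.221, 0.0, 0.0]
ft_force: [-0.1, 0.3, 0.7]
grip_width: 0.0499
finger_force: 0.0
```

Call:
{"fn": "carry_out", "kwargs": {
  "commands": [0,0,0,0,0,0,0,0,0,0,0,0,0,0,0,0,0,0,0,0,0,0,0,0,0,0,0,0,0,0,0,0],
  "grip": 200
}}

```text
time: 9.83
ee_pos: [0.4503, -0.0489, 0.0886]
tool_rot: [0.975, 0.221, 0.0, 0.0]
ft_force: [-0.6, 0.8, 5.2]
grip_width: 0.0256
finger_force: 12.0
```

Call:
{"fn": "carry_out", "kwargs": {
  "commands": [0,0,0.3,0,0,0,0.8,0,0,0,1.5,0,0,0,2.05,0,0,0,2.05,0,0.4,0.7,2.05,0,0.8,1.3,2.05,0,0.97,1.55,2.05,0]
}}

```text
time: 10.5
ee_pos: [0.4904, 0.0159, 0.1704]
tool_rot: [0.975, 0.221, 0.001, -0.0]
ft_force: [-1.0, 0.6, -0.1]
grip_width: 0.0256
finger_force: 12.0
```

Call:
{"fn": "carry_out", "kwargs": {
  "commands": [0,0,0,0,0,0,0,0,0,0,-0.5,0,0,0,-1.0,0,0,0,-1.4,0,0,0,-1.7,0,0,0,-1.9,0,0,0,-2.04,0]
}}

```text
time: 11.17
ee_pos: [0.4881, 0.0121, 0.088]
tool_rot: [0.975, 0.22, -0.001, 0.0]
ft_force: [-5.9, 4.2, 21.3]
grip_width: 0.0254
finger_force: 12.1
```

Call:
{"fn": "carry_out", "kwargs": {
  "commands": [0,0,0,0,0,0,0,0,0,0,0,0,0,0,0,0,0,0,0,0,0,0,0,0,0,0,0,0,0,0,0,0]
}}

```text
time: 11.83
ee_pos: [0.489, 0.013, 0.0889]
tool_rot: [0.975, 0.221, 0.0, -0.0]
ft_force: [-0.5, 0.4, -0.8]
grip_width: 0.0256
finger_force: 12.0
```

```bash
python3 - <<'E'
from h import *
s=vision.grab_frame("side")
b=cv2.resize(s["img"][130:290,190:395,::-1],None,fx=3,fy=3,interpolation=cv2.INTER_CUBIC)
cv2.imwrite("pics/f5.png",b)
E
```

```text
(no output)
```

View pics/f5.png

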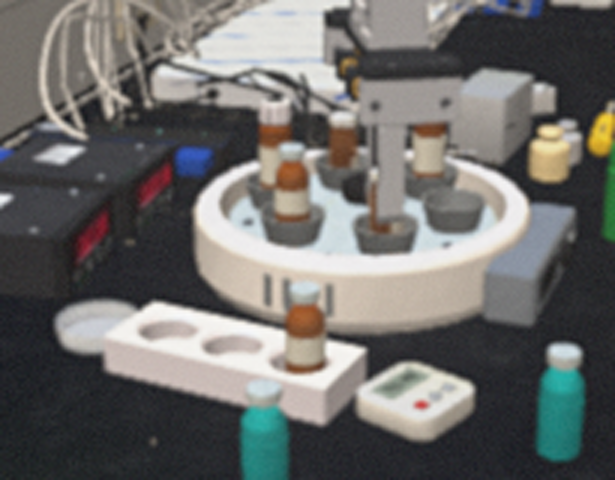

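The short vial is in cup E at about (385,232). Releasing and moving on to the tall vial C.

Call:
{"fn": "carry_out", "kwargs": {
  "commands": [0,0,0,0,0,0,0,0,0,0,0,0,0,0,0,0,0,0,0,0,0,0,0.5,0,0,0,1.2,0,0,0,2.0,0],
  "grip": 120
}}

```text
time: 12.55
ee_pos: [0.488, 0.0131, 0.1689]
tool_rot: [0.975, 0.221, -0.001, -0.0]
ft_force: [0.1, -0.9, -0.1]
grip_width: 0.0497
finger_force: 0.0
```

Call:
{"fn": "carry_out", "kwargs": {
  "commands": [0,0,0.8,0,-0.04,-0.8,0.8,0,-0.08,-1.6,0.8,0,-0.12,-2.4,0.8,0,-0.14,-3.0,0.8,0,-0.14,-3.28,0.8,0,-0.14,-3.28,0.8,0,-0.14,-3.28,0.8,0]
}}

```text
time: 13.22
ee_pos: [0.4834, -0.1178, 0.2008]
tool_rot: [0.975, 0.22, -0.0, -0.0]
ft_force: [-0.0, 0.8, 0.0]
grip_width: 0.0501
finger_force: 0.0
```

```bash
python3 - <<'E'
from h import *
s=vision.grab_frame("side")
b=cv2.resize(s["img"][130:290,190:395,::-1],None,fx=3,fy=3,interpolation=cv2.INTER_CUBIC)
cv2.imwrite("pics/g6.png",b)
o=arm.get_obs();print(o["time"],o["ee_pos"],o["joints"])
E
```

```text
13.2667 [ 0.4834961  -0.1170398   0.20078299] [ 0.37702022  0.17583207 -0.29841263  2.00410409  0.06176811  0.97027636
 -1.07727644]
```

View pics/g6.png

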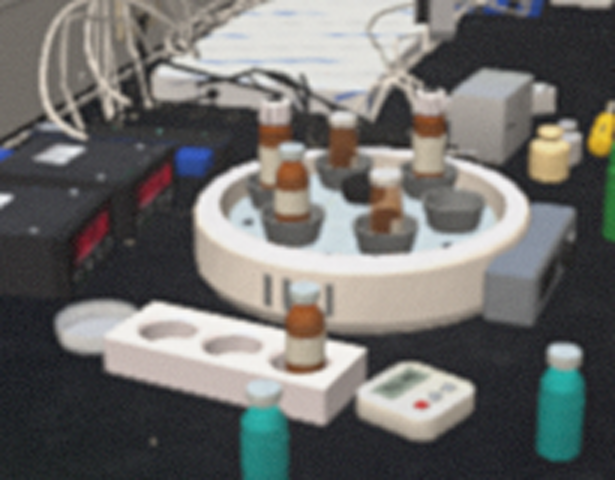

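The short vial stands upright in cup E at (386,205), and the tall vial C waits at (428,140).

Call:
{"fn": "carry_out", "kwargs": {
  "commands": [0,0,-0.6,0,0,0,-1.2,0,0,0,-1.8,0,0,0,-2.3,0,0,0,-2.7,0,0,0,-2.7,0,0,0,-2.7,0,0,0,-2.7,0]
}}

```text
time: 13.93
ee_pos: [0.484, -0.1174, 0.0938]
tool_rot: [0.975, 0.221, 0.0, 0.0]
ft_force: [-0.3, 0.7, -0.1]
grip_width: 0.0499
finger_force: 0.0
```

Call:
{"fn": "carry_out", "kwargs": {
  "commands": [0,0,0,0,0,0,0,0,0,0,0,0,0,0,0,0,0,0,0,0,0,0,0,0,0,0,0,0,0,0,0,0],
  "grip": 200
}}

```text
time: 14.6
ee_pos: [0.4837, -0.1182, 0.0934]
tool_rot: [0.975, 0.221, 0.0, 0.0]
ft_force: [-1.6, 1.1, 7.6]
grip_width: 0.0269
finger_force: 12.0
```

Call:
{"fn": "carry_out", "kwargs": {
  "commands": [0,0,0.3,0,0,0,0.8,0,0,0,1.2,0,0,0,1.2,0,-0.2,0.4,1.2,0,-0.5,1.0,1.2,0,-0.75,1.5,1.2,0,-0.86,1.7,1.2,0]
}}

```text
time: 15.27
ee_pos: [0.4475, -0.0481, 0.1403]
tool_rot: [0.975, 0.221, -0.0, -0.0]
ft_force: [0.8, -0.2, -0.2]
grip_width: 0.0267
finger_force: 12.0
```

Call:
{"fn": "carry_out", "kwargs": {
  "commands": [0,0,0,0,0,0,0,0,0,0,-0.4,0,0,0,-0.7,0,0,0,-0.9,0,0,0,-1.05,0,0,0,-1.19,0,0,0,-1.19,0]
}}

```text
time: 15.93
ee_pos: [0.4491, -0.0504, 0.0926]
tool_rot: [0.975, 0.22, -0.0, -0.0]
ft_force: [0.1, -0.0, -0.7]
grip_width: 0.0268
finger_force: 12.0
```

Call:
{"fn": "carry_out", "kwargs": {
  "commands": [0,0,0,0,0,0,0,0,0,0,0,0,0,0,0,0,0,0,0,0,0,0,0,0,0,0,0,0,0,0,0,0]
}}

```text
time: 16.6
ee_pos: [0.449, -0.0501, 0.0933]
tool_rot: [0.975, 0.221, 0.0, -0.0]
ft_force: [0.3, 0.5, -1.2]
grip_width: 0.0269
finger_force: 12.0
```

Call:
{"fn": "carry_out", "kwargs": {
  "commands": [0,0,0,0,0,0,0,0,0,0,0,0,0,0,0,0,0,0,0,0,0,0,0.5,0,0,0,1.2,0,0,0,2.0,0],
  "grip": 120
}}

```text
time: 17.27
ee_pos: [0.448, -0.0499, 0.1733]
tool_rot: [0.975, 0.221, -0.001, -0.001]
ft_force: [0.6, -0.2, 0.4]
grip_width: 0.05
finger_force: 0.0
```

Call:
{"fn": "carry_out", "kwargs": {
  "commands": [0,0,0.8,0,0.2,0.8,0.8,0,0.4,1.6,0.8,0,0.6,2.4,0.8,0,0.8,3.2,0.8,0,1.0,4.0,0.8,0,1.2,4.8,0.8,0,1.38,5.39,0.8,0]
}}

```text
time: 17.93
ee_pos: [0.5042, 0.1683, 0.2054]
tool_rot: [0.975, 0.221, 0.0, -0.0]
ft_force: [0.5, 0.3, 0.4]
grip_width: 0.0496
finger_force: 0.0
```

Call:
{"fn": "carry_out", "kwargs": {
  "commands": [0,0,0,0,0,0,0,0,0,0,0,0,0,0,-0.5,0,0,0,-0.5,0,0,0,-0.5,0,0,0,-0.5,0,0,0,-0.5,0]
}}

```text
time: 18.6
ee_pos: [0.5045, 0.1651, 0.1861]
tool_rot: [0.975, 0.22, 0.0, 0.0]
ft_force: [0.2, -0.5, 0.3]
grip_width: 0.0494
finger_force: 0.0
```

```bash
python3 - <<'E'
from h import *
s=vision.grab_frame("side")
b=cv2.resize(s["img"][130:290,190:395,::-1],None,fx=3,fy=3,interpolation=cv2.INTER_CUBIC)
cv2.imwrite("pics/i7.png",b)
o=arm.get_obs();print(o["time"],o["ee_pos"])
E
```

```text
18.65 [0.50451416 0.16522271 0.18604363]
```

View pics/i7.png

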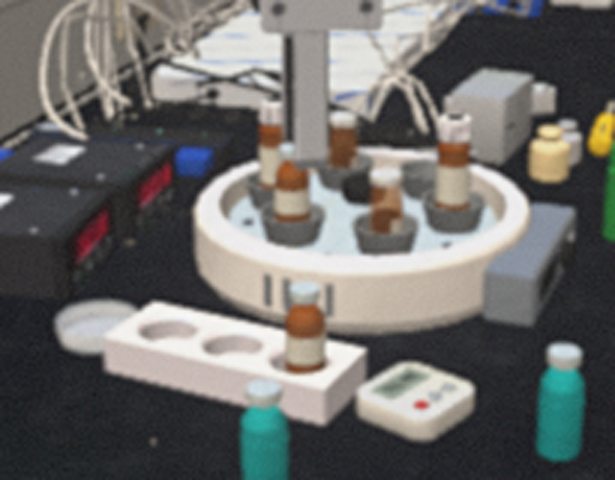

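The tall vial stands in cup D at (452,170), cup C is empty, and the gripper is over the parked crimp vial. Picking it up and carrying it to cup C.

Call:
{"fn": "carry_out", "kwargs": {
  "commands": [0,0,-0.7,0,0,0,-1.4,0,0,0,-2.1,0,0,0,-2.7,0,0,0,-3.1,0,0,0,-3.42,0,0,0,-3.42,0,0,0,-3.42,0]
}}

```text
time: 19.32
ee_pos: [0.5043, 0.1656, 0.0487]
tool_rot: [0.975, 0.221, -0.0, -0.0]
ft_force: [0.7, 0.9, 0.3]
grip_width: 0.0499
finger_force: 0.0
```

Call:
{"fn": "carry_out", "kwargs": {
  "commands": [0,0,0,0,0,0,0,0,0,0,0,0,0,0,0,0,0,0,0,0,0,0,0,0,0,0,0,0,0,0,0,0],
  "grip": 200
}}

```text
time: 19.98
ee_pos: [0.5046, 0.1656, 0.049]
tool_rot: [0.975, 0.221, 0.001, -0.0]
ft_force: [-0.5, -0.9, 6.1]
grip_width: 0.0267
finger_force: 12.0
```

Call:
{"fn": "carry_out", "kwargs": {
  "commands": [0,0,0.3,0,0,0,0.8,0,0,0,1.5,0,0,0,2.3,0,0,0,3.1,0,0,0,3.8,0,0,0,3.8,0,0,0,3.8,0]
}}

```text
time: 20.65
ee_pos: [0.5048, 0.1657, 0.2025]
tool_rot: [0.975, 0.22, 0.002, 0.0]
ft_force: [-0.8, 0.2, -1.1]
grip_width: 0.027
finger_force: 11.9
```

Call:
{"fn": "carry_out", "kwargs": {
  "commands": [-0.03,-0.4,0,0,-0.09,-1.2,0,0,-0.15,-2.1,0,0,-0.22,-3.0,0,0,-0.28,-3.9,0,0,-0.35,-4.8,0,0,-0.41,-5.7,0,0,-0.46,-6.4,0,0]
}}

```text
time: 21.32
ee_pos: [0.4843, -0.0933, 0.1996]
tool_rot: [0.976, 0.22, -0.001, -0.0]
ft_force: [0.4, -0.2, -0.2]
grip_width: 0.0266
finger_force: 11.9
```

Call:
{"fn": "carry_out", "kwargs": {
  "commands": [-0.04,-0.5,0,0,-0.05,-0.64,0,0,-0.05,-0.64,0,0,-0.05,-0.64,0,0,-0.05,-0.64,0,0,-0.05,-0.64,0,0,-0.05,-0.64,0,0,-0.05,-0.64,0,0]
}}

```text
time: 21.98
ee_pos: [0.4839, -0.1154, 0.2005]
tool_rot: [0.975, 0.221, 0.0, -0.0]
ft_force: [0.7, 0.2, -1.5]
grip_width: 0.0266
finger_force: 11.9
```

Call:
{"fn": "carry_out", "kwargs": {
  "commands": [0,0,-0.5,0,0,0,-1.1,0,0,0,-1.6,0,0,0,-2.0,0,0,0,-2.3,0,0,0,-2.55,0,0,0,-2.7,0,0,0,-2.78,0]
}}

```text
time: 22.65
ee_pos: [0.4837, -0.1155, 0.0889]
tool_rot: [0.975, 0.221, -0.0, -0.0]
ft_force: [-4.8, 7.1, 21.4]
grip_width: 0.027
finger_force: 12.1
```

Call:
{"fn": "carry_out", "kwargs": {
  "commands": [0,0,0,0,0,0,0,0,0,0,0,0,0,0,0,0,0,0,0,0,0,0,0,0,0,0,0,0,0,0,0,0]
}}

```text
time: 23.32
ee_pos: [0.4838, -0.1162, 0.0893]
tool_rot: [0.975, 0.22, 0.0, 0.0]
ft_force: [-0.2, -0.3, -0.3]
grip_width: 0.0265
finger_force: 12.0
```

Call:
{"fn": "carry_out", "kwargs": {
  "commands": [0,0,0,0,0,0,0,0,0,0,0,0,0,0,0,0,0,0,0,0,0,0,0.5,0,0,0,1.2,0,0,0,2.0,0],
  "grip": 120
}}

```text
time: 23.98
ee_pos: [0.4828, -0.1158, 0.1693]
tool_rot: [0.975, 0.221, -0.001, -0.001]
ft_force: [0.3, -0.4, 0.3]
grip_width: 0.0496
finger_force: 0.0
```

Call:
{"fn": "carry_out", "kwargs": {
  "commands": [0,0,0.6,0,-0.4,-0.8,0.9,0,-0.8,-1.6,0.9,0,-1.0,-2.4,0.9,0,-1.2,-3.3,0.9,0,-1.4,-4.2,0.9,0,-1.5,-5.1,0.9,0,-1.6,-6.0,0.9,0]
}}

```text
time: 24.65
ee_pos: [0.419, -0.3579, 0.2055]
tool_rot: [0.975, 0.22, 0.0, 0.0]
ft_force: [0.8, -0.1, -0.6]
grip_width: 0.0498
finger_force: 0.0
```

Call:
{"fn": "carry_out", "kwargs": {
  "commands": [-0.3,-0.9,0,0,-0.6,-1.8,0,0,-0.9,-2.7,0,0,-1.2,-3.6,0,0,-1.5,-4.5,0,0,-1.8,-5.4,0,0,-1.8,-5.4,0,0,-1.8,-5.4,0,0]
}}

```text
time: 25.32
ee_pos: [0.3461, -0.5738, 0.2045]
tool_rot: [0.976, 0.219, -0.0, -0.0]
ft_force: [0.7, 0.6, -1.1]
grip_width: 0.0499
finger_force: 0.0
```

```bash
python3 - <<'E'
from h import *
s=vision.grab_frame("side");f=vision.grab_frame("top")
cv2.imwrite("pics/j8.png",cv2.resize(s["img"][130:290,190:395,::-1],None,fx=3,fy=3,interpolation=cv2.INTER_CUBIC))
cv2.imwrite("pics/k8.png",cv2.resize(f["img"][110:245,235:425,::-1],None,fx=4.2,fy=4.2,interpolation=cv2.INTER_CUBIC))
o=arm.get_obs();print(o["time"],o["ee_pos"])
E
```

```text
25.4167 [ 0.34813244 -0.57142962  0.20489948]
```

View pics/j8.png

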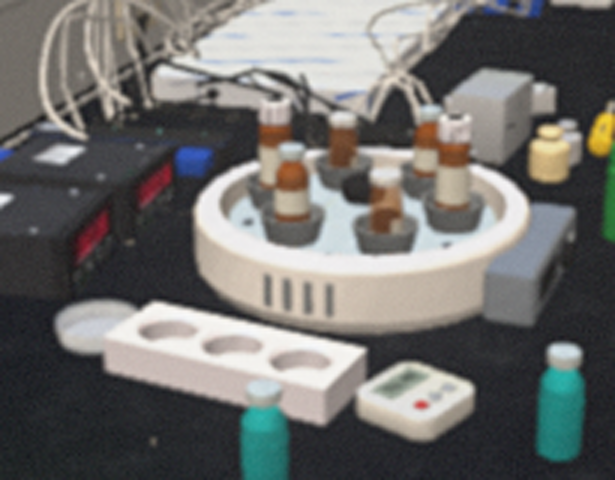

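View pics/k8.png

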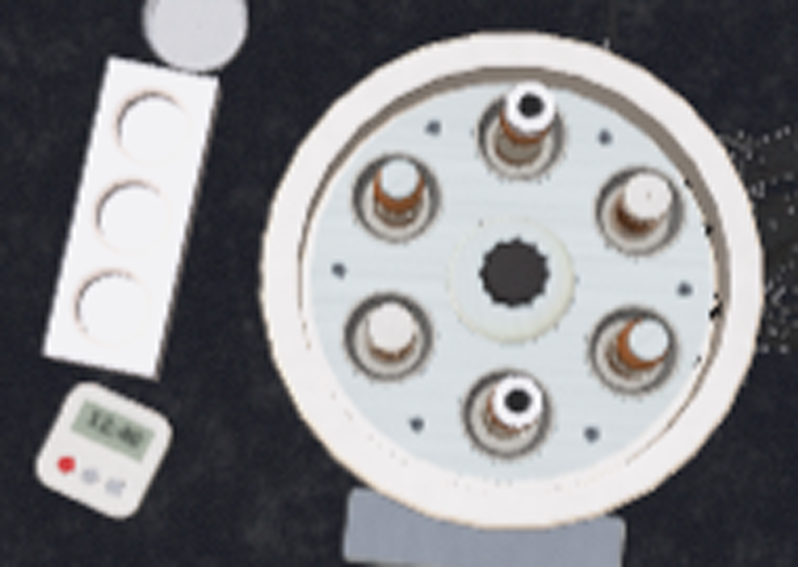

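The three pairs now face each other: tall (530,105)/(517,401), short (648,195)/(389,330) and crimp (400,177)/(650,340). All six stand upright in their cups. Handing in.

```bash
python3 -c "
from station import ticket
print(ticket.finish_job())"
```

```text
the job is handed in; nothing more can be done
None
```

I rearranged the rotor so that each tall, crimp-top and short pair sits in opposite cups, with all six vials upright in the final camera views, and handed the job in at about 25 s; the judge's result was not shown.

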